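Snap the tap handle onto the stop valve

TASK

Take the chrome tap handle out of the tray, set it upright over the bare spindle of the brass stop valve and press it straight down until it clicks home. Keep pressing after the click so that the red spring collar under it stays squeezed, most of the way down, and finish like that: hand on the handle, still pushing it down, nothing let go. Leave the other things in the tray where they are.

Things in the scene. Friction and masses are not known exactly. Their poses are not given: they have to be found in the camera images.
- tap_handle: Loose chrome tap handle, 105 to 200 g, upright in the tray: a round hub 45 mm in diameter, 40 mm high, blue dot on its flat top, and one lever 12 mm wide, 8 mm thick, centred 34 mm above the underside and reaching 57 mm from the hub's axis. Origin: centre of the hub's underside; z up the hub, x along the lever. Pinch the hub across its y axis.
- handle_bore (a point): Centre of the bore in the handle's underside (same point as the handle's origin): a hole 20 mm wide through a lip 3 mm thick, then a recess 30 mm wide up to 33 mm above the underside.
- spindle_tip (a point): Top of the bare upright spindle of the valve, 106 mm above the floor. The spindle is 17 mm in diameter, its top 7 mm tapering to 10 mm. Four spring-loaded balls stand out of it to 25 mm across, centred 18 mm below the tip. z is up. The handle goes on at any turn about it.
- valve: Brass stop valve fixed beyond the tray, base 68 mm wide; origin under the spindle, x along its side outlet (48 mm). Handle's underside 12 mm below the spindle tip: its lip meets the balls: pushing on takes about 10 N, which falls off and turns to a pull (the click) near 20 mm; at 25.5 mm it meets the red collar; let go it would rest near 26.5 mm; collar at its stop: 30.5 mm.
- spring_collar (a joint): How far the red collar round the spindle (40 mm in diameter) is pushed down, in m: 0 free, about 0.0015 with the handle clicked on and let go, 0.005 at its stop. Spring of 2 N per mm, about 10 N at the stop.
- tray: Long white plastic tray, 150 mm by 820 mm (its y axis), walls 22 mm high and 4 mm thick, floor 4 mm thick. Fixed. Origin: centre of the underside.
- bleach_bottle: Yellow bleach bottle with a blue cap, 84 mm in diameter, 202 mm high, near one end of the tray. Origin: centre of the underside. Leave alone.
- sink_plug: Black sink plug, 52 mm in diameter, 38 mm high with its wire loop, in the tray. Origin: centre of the underside. Leave alone.
- spring_clamp: Steel spring clamp with orange tips lying in the tray, 125 mm (x) by 60 mm (y) by 20 mm. Origin: centre of the underside. Leave alone.
- green_bowl: Green bowl, 110 mm across the rim, 48 mm high, in the tray. Origin: centre of the underside. Leave alone.
- glass_bottle: Green glass bottle with a twist cap, 60 mm in diameter, 180 mm high, near the other end of the tray. Origin: centre of the underside. Leave alone.
Things that resemble listed ones, but are neither listed nor needed, are in the scene too. Leave any purple look-alike of the tap_handle alone. Of the things that look like the valve, take the one that is farthest to the robot's right at the start.

How it is judged:
By the outcome, as a careful person would: the job done as asked, in the order asked, and still so for the second after the job is handed in, while the arm keeps its last pose, push and grip.
It also fails if it takes over 42 s, if anything falls off the work surface, if the arm or the gripper's body presses on something with over 40 N, if the wrist force passes 120 N, or if a joint passes its speed limit or range.

ROBOT

A 6-joint arm with a two-finger parallel gripper is mounted at the origin on the work surface. World frame = base frame: x ahead of the robot, y to its left, z up, the work surface at z = 0. Lengths are in m, angles in rad, forces in N, time in s.
With the tool pointing down it reaches from about 0.325 to 0.85 m from the base axis. Payload 15.5 kg.
Tool frame: the origin (TCP) lies at the very end of the fingers, on their centre line; the grasp point (between the pads) lies 19 mm behind it; z points along the fingers, y is the line along which they close (so a half turn about z gives the same grasp; the last joint's range is limited). The gripper opens to 91 mm and grips with 3 to 60 N. Pads are 32 mm wide; open, the fingers measure 118 mm over their backs; the gripper's body (76 mm by 178 mm) begins 60 mm behind the grasp point.
Start: joints at [1.198, 0.494, 1.345, -0, 1.302, -0.096], TCP at [0.171, 0.601, 0.214] pointing down, gripper open.
Joint ranges: [-2.91, 2.91], [-0.82, 2.16], [0.22, 2.67], [-1.22, 4.37], [0.12, 2.79], [-3.08, 3.08]. Speed limits (rad/s): [1.89, 1.89, 2.57, 3.01, 3.01, 3.01].

INTERFACE

Orientations are given as a 3x3 rotation matrix whose columns are the frame's x, y, z axes.
In Python, from bench import r gives the robot as it stands.
- The arm moves only by the tool run_rows, called after "Call:" as name(argument=value, ...), one argument or row to a line, values as JSON. Schema: {"type":"object","properties":{"offsets":{"type":"array","items":{"type":"object","properties":{"drx":{"type":"number"},"dry":{"type":"number"},"drz":{"type":"number"},"sx":{"type":"number"},"sy":{"type":"number"},"sz":{"type":"number"},"jaw":{"type":"number"}},"additionalProperties":false,"required":["jaw"]},"minItems":1,"maxItems":12},"clamp_n":{"type":"number"},"only":{"type":"string"},"quiet":{"type":"boolean"},"lines":{"type":"string"}},"required":["offsets"],"additionalProperties":false}. offsets is a list of rows, 1 to 12 of them, each an object with the fields drx, dry, drz (a rotation vector in a scale on which 1.0 is 360 degrees), sx, sy, sz (the shift in normalised numbers (1 is 0.6 m)), jaw (the finger opening in m); a field left out counts as zero (the opening has to be given); each row shifts and turns the commanded pose from where the row before left it, along the tool's axes as they then stand; what a row does not reach is not made up. A row lasts 1/10 s, in which the tool goes at most 0.05 m and 0.15 rad, less where a joint would pass 70% of its speed; a pose out of reach is approached as far as the arm can. The fingers move at their own pace and stop on an object; clamp_n is the grip in N (left out, the last holds). Time passes only in rows, so rows that do not move let the fingers close. The tool returns the time, the measured TCP pose, the force, the opening and the grip force at its end. only (a regular expression) keeps the lines of the reply that match it, lines (a string "A,B") keeps lines A to B, and quiet returns only ok. A shift or turn number past 1, either way, is cut back to 1. Input that does not fit is refused with a message, and nothing moves.
- r.get_obs(): the state, without advancing time (a new reading comes with each control period).
- r.get_image(name): name is "scene" or "top" or "wrist"; returns the picture (400x640x3 uint8, red, green, blue); there is no depth.
- r.camera_model(name): a dict with "camera_matrix" (3x3 intrinsics, pixels), "rvec" (rotation vector, rad) and "tvec" (3), from world to camera coordinates, as OpenCV has them. Camera axes: x right, y down, z forward; pixel columns grow to the right and rows downward; lengths in m; the calibration is good to about 2 mm. A picture is of the moment at which its call begins: read the wrist's pose just before it. camera_model takes no time and is no camera call; for the wrist camera it gives the pose at the moment of the call.
- r.finish_job(): hands the job in; it is judged then, once.
The state is a dict: "time": time; "joint_pos": joint angles; "dq": joint speeds; "joint_torque": joint torques, N m; "tcp_pos": TCP position; "tcp_rot": TCP orientation; "wrist_force": force on the tool from outside, world axes, zero at the start; "ft_torque": the same for the moment, N m; "width": finger opening in m; "finger_force": force on a finger pad.
Only numpy, scipy, OpenCV 4.12 (cv2) and the standard library are available. Lean on these libraries where they do the work, as an engineer would, in place of code of your own. Each camera call takes 0.05 s, during which the arm holds its last target. There are 200 camera calls.

## Working session

There is one attempt and no reset: what is moved stays moved. The work goes in short steps, Python scripts to look and compute and a tool call to move; the robot and the scene stay as the last step left them, time stands still between calls to the robot, and variables do not carry over. Pictures are saved under pics/ and viewed, at most 10 in all, crops included, and the job is handed in when it is done.

```bash
mkdir -p pics; python3 - <<'E'
from bench import r
import cv2
for n in("scene","top"):
    cv2.imwrite(f"pics/{n}0.png",r.get_image(n)[...,::-1])
o=r.get_obs();print(o["time"],o["tcp_pos"],o["tcp_rot"],o["width"])
E
```

```text
0.1 [0.17126688 0.60072405 0.21338841] [[-9.61669842e-01  2.74209675e-01 -4.11588439e-04]
 [ 2.74209962e-01  9.61669288e-01 -1.03756162e-03]
 [ 1.11302527e-04 -1.11065337e-03 -9.99999377e-01]] 0.09125407599776014
```

View pics/scene0.png

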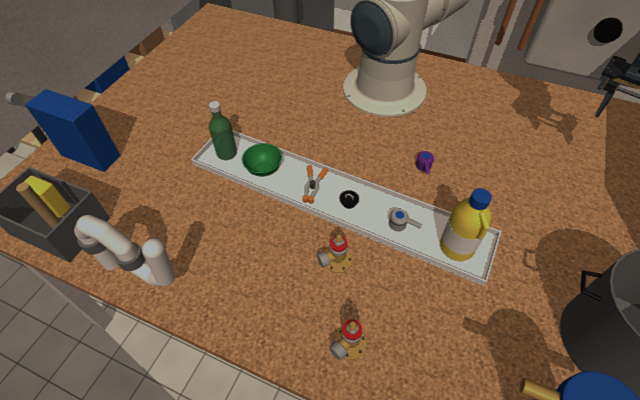

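View pics/top0.png

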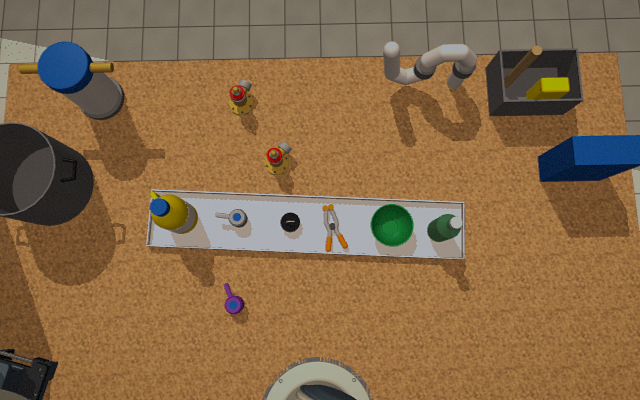

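The top view shows two handles: chrome at (237,217) in the tray, and purple at (233,303), outside it. It also shows two valves, at (238,93) and (275,157). Robot's right is image right, so I expect (275,157). I'll confirm with coordinates and a crop.

```bash
cat > h.py <<'E'
import numpy as np,cv2
from bench import r
def ray(m,uv):
    R=cv2.Rodrigues(np.array(m["rvec"],float))[0];t=np.array(m["tvec"],float).ravel()
    d=R.T@np.linalg.solve(np.array(m["camera_matrix"],float),[*uv,1.]);return -R.T@t,d
def atz(m,uv,z):
    c,d=ray(m,uv);return c+d*(z-c[2])/d[2]
def tri(m1,u1,m2,u2):
    c1,d1=ray(m1,u1);c2,d2=ray(m2,u2)
    s=np.linalg.lstsq(np.c_[d1,-d2],c2-c1,rcond=None)[0];a=c1+s[0]*d1;b=c2+s[1]*d2
    return (a+b)/2,np.linalg.norm(a-b)
def proj(m,p):
    return cv2.projectPoints(np.array(p,float).reshape(-1,1,3),np.array(m["rvec"],float),np.array(m["tvec"],float),np.array(m["camera_matrix"],float),None)[0].reshape(-1,2)
E
python3 - <<'E'
from h import *
t=r.camera_model("top");s=r.camera_model("scene")
print("cam",ray(t,(320,200))[0],ray(s,(320,200))[0])
for n,uv in dict(hub=(237,217),purple=(233,303)).items(): print(n,atz(t,uv,.044))
for n,uv in dict(vA=(275,156),vB=(237,92)).items(): print(n,atz(t,uv,.1))
print("scene",atz(s,(400,215),.044),atz(s,(338,240),.1),atz(s,(352,322),.1))
a=cv2.imread("pics/top0.png")[130:240,195:305];b=cv2.imread("pics/scene0.png")[195:285,305:425]
a=cv2.resize(a,(480,480),interpolation=2); b=cv2.resize(b,(320,240),interpolation=2)
o=np.zeros((480,800,3),np.uint8);o[:,:480]=a;o[:240,480:]=b
cv2.imwrite("pics/crop0.png",o)
E
```

```text
cam [ 0.32739728 -0.00922565  1.31375168] [1.10858588 0.25827377 0.88140658]
hub [0.49894155 0.19614349 0.044     ]
purple [0.28371172 0.2040495  0.044     ]
vA [0.64306401 0.093698   0.1       ]
vB [0.81290334 0.19013165 0.1       ]
scene [0.50019516 0.19892833 0.044     ] [0.65774205 0.09909424 0.1       ] [0.81534485 0.19186145 0.1       ]
```

View pics/crop0.png

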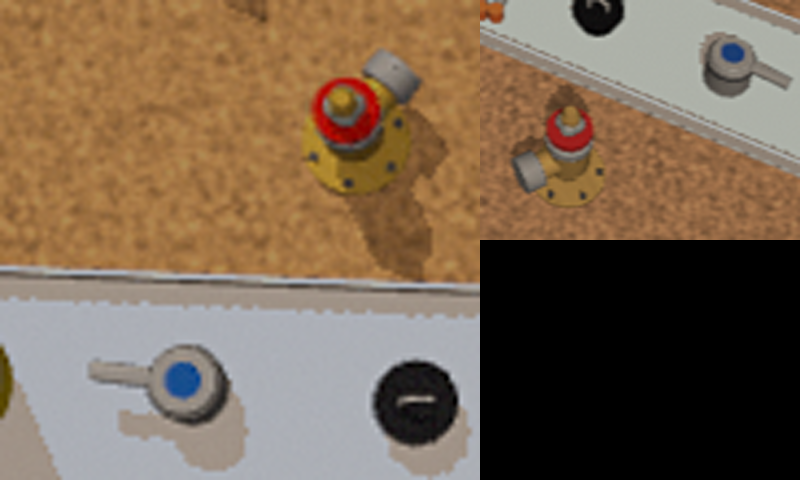

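The crop shows the chrome handle with its blue dot at crop (183,380), lever tip at (92,370). The chosen valve, with its smaller y, has its spindle tip at crop (344,95). In the inset scene view the spindle tip is at (571,108).

```bash
python3 - <<'E'
from h import *
t=r.camera_model("top");s=r.camera_model("scene")
T=lambda x,y:(195+(x+.5)*110/480-.5,130+(y+.5)*110/480-.5)
S=lambda x,y:(305+(x-480+.5)*.375-.5,195+(y+.5)*.375-.5)
a,b=T(183,380),S(733,52)
print("hub",atz(t,a,.044),atz(s,b,.044),tri(t,a,s,b))
l=T(92,370);l2=S(790,82)
print("lever",atz(t,l,.042),atz(s,l2,.042))
d=(atz(t,l,.042)-atz(t,a,.044))[:2];print("len,heading",np.linalg.norm(d),np.degrees(np.arctan2(d[1],d[0])))
a,b=T(344,95),S(571,108)
print("tip",atz(t,a,.106),atz(s,b,.106),tri(t,a,s,b))
o=r.get_obs();print(o["time"],np.degrees(np.arctan2(o["tcp_rot"][1][1],o["tcp_rot"][0][1])),o["joint_pos"])
E
```

```text
hub [0.49974032 0.19729706 0.044     ] [0.49830754 0.19725256 0.044     ] (array([0.49949028, 0.19720787, 0.04554369]), np.float64(0.00033124918275573815))
lever [0.50687473 0.25118656 0.042     ] [0.50806054 0.25336777 0.042     ]
len,heading 0.05435970899410568 82.45849486089472
tip [0.65337768 0.09700928 0.106     ] [0.64923639 0.09735542 0.106     ] (array([0.65197888, 0.09743149, 0.11017614]), np.float64(0.0016699096475120076))
0.1 74.0850684053106 [ 1.19750416e+00  4.94145149e-01  1.34605294e+00  5.04255294e-06
  1.30251077e+00 -9.55254843e-02]
```

The rows are not in the units I measure in: shifts go in shares of 0.6 m and turns go in shares of 360 degrees. I convert before sending: -0.0355 m / 0.6 = -0.0592, -0.0249 m / 0.6 = -0.0415.

Call:
run_rows(
  offsets=[
    {"sx":-0.0592,"sy":-0.0415,"sz":-0.0208,"jaw":0.065},
    {"sx":-0.0592,"sy":-0.0415,"sz":-0.0208,"jaw":0.065},
    {"sx":-0.0592,"sy":-0.0415,"sz":-0.0208,"jaw":0.065},
    {"sx":-0.0592,"sy":-0.0415,"sz":-0.0208,"jaw":0.065},
    {"sx":-0.0592,"sy":-0.0415,"jaw":0.065},
    {"sx":-0.0592,"sy":-0.0415,"jaw":0.065},
    {"sx":-0.0592,"sy":-0.0415,"jaw":0.065},
    {"sx":-0.0592,"sy":-0.0415,"jaw":0.065},
    {"sx":-0.0592,"sy":-0.0415,"jaw":0.065},
    {"sx":-0.0592,"sy":-0.0415,"jaw":0.065},
    {"sx":-0.0592,"sy":-0.0415,"jaw":0.065},
    {"sx":-0.0592,"sy":-0.0415,"jaw":0.065},
  ],
)

```text
time: 1.3
tcp_pos: [0.4999, 0.1952, 0.2638]
tcp_rot: [[-0.962, 0.274, -0.0], [0.274, 0.962, -0.0], [0.0, -0.0, -1.0]]
wrist_force: [-0.4, 0.6, 0.1]
width: 0.0653
finger_force: 0.0
```

Call:
run_rows(
  offsets=[
    {"drz":0.0227,"jaw":0.065},
    {"drz":0.0227,"jaw":0.065},
    {"drz":0.0227,"jaw":0.065},
    {"drz":0.0227,"jaw":0.065},
    {"drz":0.0227,"jaw":0.065},
    {"drz":0.0227,"jaw":0.065},
    {"drz":0.0227,"jaw":0.065},
    {"drz":0.0227,"jaw":0.065},
    {"drz":0.0227,"jaw":0.065},
    {"drz":0.0227,"jaw":0.065},
    {"jaw":0.065},
    {"jaw":0.065},
  ],
)

```text
time: 2.5
tcp_pos: [0.499, 0.1968, 0.2638]
tcp_rot: [[0.126, 0.992, -0.0], [0.992, -0.126, -0.0], [-0.0, -0.0, -1.0]]
wrist_force: [-0.2, 0.2, -0.6]
width: 0.0651
finger_force: 0.0
```

```bash
python3 - <<'E'
from h import *
w=r.camera_model("wrist");cv2.imwrite("pics/w1.png",r.get_image("wrist")[...,::-1])
import json;json.dump({k:np.array(v).tolist() for k,v in w.items()},open("w1.json","w"))
print(r.get_obs()["tcp_rot"]);print(proj(w,[[.499,.197,.044],[.507,.252,.042]]))
s=r.camera_model("scene");print(atz(s,(460,250),.004),ray(w,(320,200))[0])
E
```

```text
[[ 1.26371218e-01  9.91982971e-01 -3.16239101e-04]
 [ 9.91983009e-01 -1.26371262e-01 -1.22094706e-04]
 [-1.61079403e-04 -2.98274558e-04 -9.99999943e-01]]
[[324.59287378 175.96098205]
 [325.41442736 130.46534391]]
[0.51209407 0.35702819 0.004     ] [0.50818545 0.26839706 0.43454928]
```

View pics/w1.png

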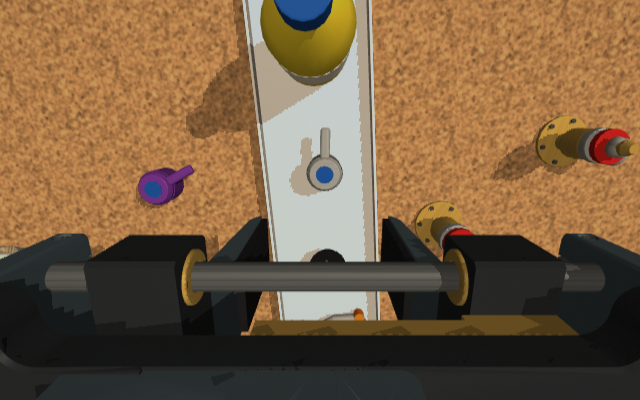

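The wrist view shows the blue dot at (324.5,174.5) and lever tip at (325,128), within 2 px of the prediction. Lever direction agrees, and the purple one is at (152,189). Descending and gripping.

Scaled: 0.042 m / 0.6 = 0.07, 0.0015 m / 0.6 = 0.0025.

Call:
run_rows(
  offsets=[
    {"sx":0.0025,"sz":0.07,"jaw":0.065},
    {"sz":0.07,"jaw":0.065},
    {"sz":0.07,"jaw":0.065},
    {"sz":0.07,"jaw":0.065},
    {"sz":0.07,"jaw":0.065},
    {"sz":0.05,"jaw":0.065},
    {"sz":0.02,"jaw":0.065},
    {"jaw":0.065},
  ],
)

```text
time: 3.35
tcp_pos: [0.4987, 0.1982, 0.0109]
tcp_rot: [[0.129, 0.992, -0.002], [0.992, -0.129, -0.001], [-0.001, -0.002, -1.0]]
wrist_force: [-0.1, -0.5, 0.3]
width: 0.0649
finger_force: 0.0
```

Call:
run_rows(
  offsets=[
    {"jaw":0.03},
    {"jaw":0.03},
    {"jaw":0.03},
    {"jaw":0.03},
    {"jaw":0.03},
    {"jaw":0.03},
  ],
  clamp_n=55,
)

```text
time: 3.95
tcp_pos: [0.5001, 0.1986, 0.0133]
tcp_rot: [[0.13, 0.991, 0.002], [0.991, -0.13, 0.001], [0.001, 0.002, -1.0]]
wrist_force: [-1.6, -0.6, 10.8]
width: 0.0449
finger_force: 55.0
```

Scaled: -0.04 m / 0.6 = -0.0667, 0.0326 m / 0.6 = 0.0543.

Call:
run_rows(
  offsets=[
    {"sz":-0.0333,"jaw":0.03},
    {"sz":-0.0667,"jaw":0.03},
    {"sz":-0.0667,"jaw":0.03},
    {"sz":-0.0667,"jaw":0.03},
    {"sz":-0.0667,"jaw":0.03},
    {"sx":-0.0268,"sy":0.0543,"jaw":0.03},
    {"sx":-0.0268,"sy":0.0543,"jaw":0.03},
    {"sx":-0.0268,"sy":0.0543,"jaw":0.03},
    {"sx":-0.0268,"sy":0.0543,"jaw":0.03},
    {"sx":-0.0268,"sy":0.0543,"jaw":0.03},
    {"jaw":0.03},
    {"jaw":0.03},
  ],
)

```text
time: 5.15
tcp_pos: [0.6505, 0.0968, 0.1921]
tcp_rot: [[0.132, 0.991, 0.0], [0.991, -0.132, 0.0], [0.0, 0.0, -1.0]]
wrist_force: [-0.4, 0.3, -1.2]
width: 0.0445
finger_force: 55.0
```

```bash
python3 - <<'E'
from h import *
o=r.get_obs();w=r.camera_model("wrist")
a=r.get_image("wrist")[...,::-1];b=r.get_image("top")[...,::-1];c=r.get_image("scene")[...,::-1]
for n,i in zip("wts",(a,b,c)): cv2.imwrite(f"pics/h_{n}.png",i)
p=np.array(o["tcp_pos"]);print(p,o["wrist_force"],o["width"])
s=r.camera_model("scene");print(proj(s,[p-[0,0,.009],p+[0,0,.031],[.652,.097,.106]]),proj(w,[p+[0,0,.031],[.652,.097,.106]]))
out=np.zeros((600,800,3),np.uint8)
out[:,:450]=cv2.resize(c[170:290,290:380],(450,600),interpolation=2)
out[:300,450:]=cv2.resize(b[100:200,230:330],(350,300),interpolation=2)
out[300:,450:]=cv2.resize(a[100:400,145:495],(350,300))
cv2.imwrite("pics/h_all.png",out)
E
```

```text
[0.6505088  0.09677326 0.19214741] [-0.42475617  0.26905047 -1.19485607] 0.04451132218531187
[[339.45447035 215.24647764]
 [340.09579982 203.5264708 ]
 [338.18126089 236.12869928]] [[324.50276513 270.16642162]
 [326.23399431 204.47706676]]
```

View pics/h_all.png

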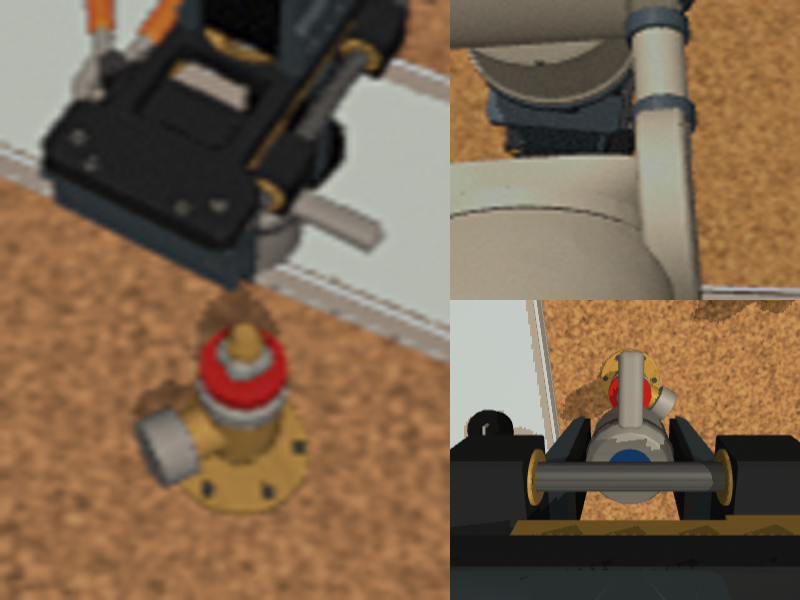

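The scene crop shows the spindle tip at crop (246,327), with the handle held upright above it. I'll step aside so the wrist camera looks straight down on the spindle for a better fix.

Scaled: -0.04 m / 0.6 = -0.0667, -0.02 m / 0.6 = -0.0333.

Call:
run_rows(
  offsets=[
    {"sx":-0.0667,"sy":-0.0333,"jaw":0.03},
    {"sx":-0.0667,"sy":-0.0333,"jaw":0.03},
    {"jaw":0.03},
    {"jaw":0.03},
    {"jaw":0.03},
  ],
)

```text
time: 5.8
tcp_pos: [0.6006, 0.0241, 0.1923]
tcp_rot: [[0.13, 0.992, 0.001], [0.992, -0.13, 0.0], [0.0, 0.001, -1.0]]
wrist_force: [-0.7, 0.7, -0.8]
width: 0.0446
finger_force: 55.0
```

```bash
python3 - <<'E'
from h import *
w=r.camera_model("wrist");a=r.get_image("wrist")[...,::-1]
o=r.get_obs();p=np.array(o["tcp_pos"]);print(p)
q=proj(w,[[.652,.097,.106],p+[0,0,.031]]);print(q)
cv2.imwrite("pics/w3.png",a);u,v=q[0].astype(int)-[75,75];u=max(u,0);v=max(v,0);print(u,v)
out=np.zeros((600,800,3),np.uint8);out[:,:600]=cv2.resize(a[v:v+150,u:u+150],(600,600),interpolation=2)
out[:125,600:]=cv2.resize(a,(200,125));cv2.imwrite("pics/w3c.png",out)
np.savez("w3.npz",**{k:np.array(x) for k,x in w.items()},p=p,R=o["tcp_rot"])
E
```

```text
[0.60065578 0.02415513 0.19210243]
[[377.63688099 107.41938898]
 [324.68916299 269.78812389]]
302 32
```

View pics/w3c.png

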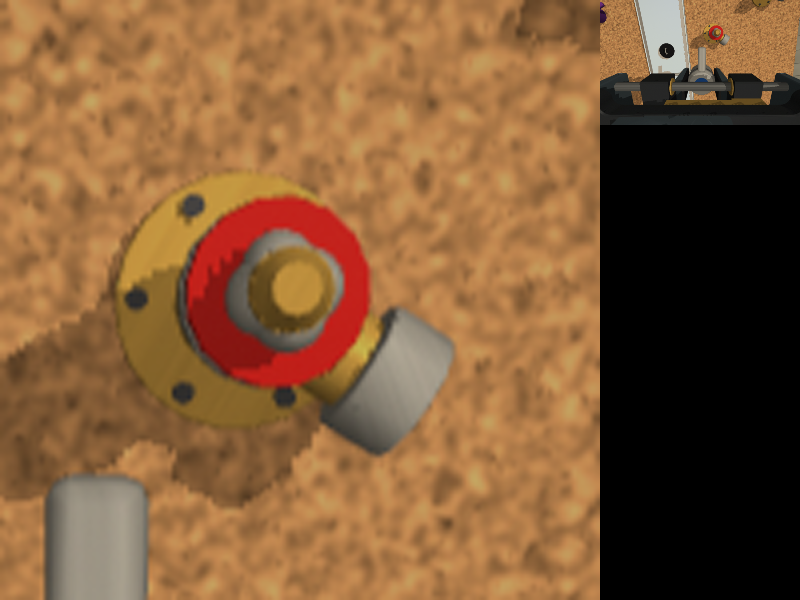

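The crop shows the spindle tip disc centred at crop (297,289), i.e. image (375.9,103.9), and the lever's end edge at crop row 475, i.e. image row 150.4.

```bash
python3 - <<'E'
from h import *
w=np.load("w3.npz");p=w["p"];R=w["R"]
tip=atz(w,(375.9,103.9),.106);col=atz(w,(302+279/4-.4,32+291/4-.4),.081);print("tip",tip,"collar",col)
for z in(.0287,.0207):
    e=atz(w,(325.9,150.4),p[2]+z);print("lever end in tool",R.T@(e-p))
im=cv2.imread("pics/w3.png").astype(int);m=(im[...,0]>120)&(im[...,2]<80);m[:230]=0;m[:,:280]=0;m[:,370:]=0
ys,xs=np.nonzero(m)
if len(xs): print("blue",xs.min(),xs.max(),ys.min(),ys.max(),len(xs)); e=atz(w,((xs.min()+xs.max())/2,ys.min()),p[2]+.0307);print(R.T@(e-p))
s=r.camera_model("scene");print("scene tip",atz(s,(338.8,235.0),.106))
print(r.get_obs()["joint_pos"],r.get_obs()["time"])
E
```

```text
tip [0.65089016 0.09979749 0.106     ] collar [0.65099539 0.10035123 0.081     ]
lever end in tool [ 0.05737158  0.0005756  -0.02868651]
lever end in tool [ 0.05654966  0.00061095 -0.02068668]
scene tip [0.64880429 0.09715117 0.106     ]
[-5.92281779e-02  4.80943129e-01  1.43478623e+00  2.04106252e-04
  1.22531995e+00  7.06238628e-02] 5.85
```

Scaled: 0.0403 m / 0.6 = 0.0672, 0.01975 m / 0.6 = 0.0329.

Call:
run_rows(
  offsets=[
    {"sx":0.0672,"sy":0.0329,"jaw":0.03},
    {"sx":0.0672,"sy":0.0329,"jaw":0.03},
    {"jaw":0.03},
    {"sz":0.05,"jaw":0.03},
    {"sz":0.05,"jaw":0.03},
    {"sz":0.0167,"jaw":0.03},
    {"sz":0.0083,"jaw":0.03},
    {"sz":0.0083,"jaw":0.03},
    {"jaw":0.03},
    {"jaw":0.03},
  ],
)

```text
time: 6.85
tcp_pos: [0.6505, 0.0979, 0.1129]
tcp_rot: [[0.131, 0.991, 0.001], [0.991, -0.131, 0.0], [0.0, 0.001, -1.0]]
wrist_force: [0.3, -0.1, 0.3]
width: 0.0447
finger_force: 55.0
```

```bash
python3 - <<'E'
from h import *
o=r.get_obs();print(o["tcp_pos"],o["wrist_force"],o["ft_torque"],o["joint_pos"])
c=r.get_image("scene")[...,::-1];cv2.imwrite("pics/s4.png",c)
cv2.imwrite("pics/s4c.png",cv2.resize(c[180:290,280:400],(720,600)[:2] if 0 else (640,587),interpolation=2))
E
```

```text
[0.65051449 0.09792779 0.11289611] [ 0.26024314 -0.05466403  0.25783659] [-0.11817566  0.08246209  0.01916768] [5.86869006e-02 6.40093179e-01 1.36834791e+00 1.38662457e-05
 1.13178141e+00 1.89731873e-01]
```

View pics/s4c.png

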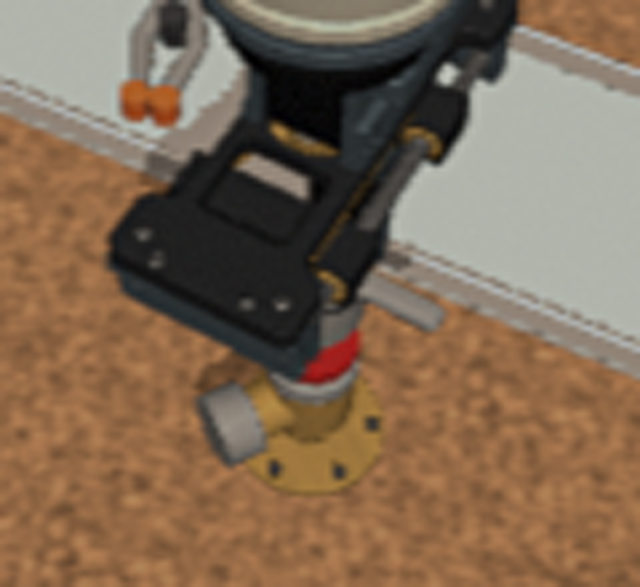

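The tip is inside the bore, with no contact force. The hub is over the collar, though partly hidden by the finger. Nudging 1 mm in y and descending to just above the balls, watching side force.

Scaled: 0.002 m / 0.6 = 0.0033, 0.001 m / 0.6 = 0.0017.

Call:
run_rows(
  offsets=[
    {"sx":0.0017,"jaw":0.03},
    {"sz":0.0033,"jaw":0.03},
    {"sz":0.0033,"jaw":0.03},
    {"sz":0.0033,"jaw":0.03},
    {"sz":0.0025,"jaw":0.03},
    {"jaw":0.03},
  ],
)

```text
time: 7.5
tcp_pos: [0.6499, 0.0989, 0.1041]
tcp_rot: [[0.131, 0.991, -0.001], [0.991, -0.131, -0.0], [-0.0, -0.001, -1.0]]
wrist_force: [0.6, 0.4, -0.8]
width: 0.0447
finger_force: 55.0
```

```bash
python3 -c "
from bench import r
print(r.get_obs()['ft_torque'])"
```

```text
[-0.05247385  0.10710632  0.02976048]
```

Scaled: 0.0015 m / 0.6 = 0.0025.

Call:
run_rows(
  offsets=[
    {"sz":0.0025,"jaw":0.03},
    {"sz":0.0025,"jaw":0.03},
    {"sz":0.0025,"jaw":0.03},
  ],
)

```text
time: 7.8
tcp_pos: [0.6511, 0.0992, 0.1011]
tcp_rot: [[0.131, 0.991, 0.003], [0.991, -0.131, 0.001], [0.001, 0.002, -1.0]]
wrist_force: [-2.1, 2.2, 17.1]
width: 0.0447
finger_force: 55.0
```

Call:
run_rows(
  offsets=[
    {"sz":0.0025,"jaw":0.03},
    {"sz":0.0025,"jaw":0.03},
    {"sz":0.0025,"jaw":0.03},
  ],
)

```text
time: 8.1
tcp_pos: [0.651, 0.0994, 0.0965]
tcp_rot: [[0.131, 0.991, 0.002], [0.991, -0.131, 0.001], [0.001, 0.002, -1.0]]
wrist_force: [-0.2, 3.7, 7.3]
width: 0.0443
finger_force: 55.0
```

Call:
run_rows(
  offsets=[
    {"sz":0.0025,"jaw":0.03},
    {"sz":0.0025,"jaw":0.03},
    {"sz":0.0025,"jaw":0.03},
  ],
)

```text
time: 8.4
tcp_pos: [0.6504, 0.0992, 0.0906]
tcp_rot: [[0.131, 0.991, 0.0], [0.991, -0.131, 0.0], [0.0, 0.0, -1.0]]
wrist_force: [3.7, 2.4, -7.2]
width: 0.0445
finger_force: 55.0
```

Force peaked, then turned into a pull of −7 N, so it has clicked. Now pressing the collar.

Scaled: 0.001 m / 0.6 = 0.0017.

Call:
run_rows(
  offsets=[
    {"sz":0.0017,"jaw":0.03},
    {"sz":0.0017,"jaw":0.03},
    {"jaw":0.03},
  ],
)

```text
time: 8.7
tcp_pos: [0.6501, 0.0989, 0.0887]
tcp_rot: [[0.131, 0.991, -0.0], [0.991, -0.131, -0.0], [-0.0, -0.0, -1.0]]
wrist_force: [1.8, 2.5, -1.2]
width: 0.0445
finger_force: 55.0
```

Call:
run_rows(
  offsets=[
    {"sz":0.0017,"jaw":0.03},
    {"sz":0.0017,"jaw":0.03},
    {"jaw":0.03},
    {"jaw":0.03},
  ],
)

```text
time: 9.1
tcp_pos: [0.6501, 0.0988, 0.0871]
tcp_rot: [[0.131, 0.991, 0.0], [0.991, -0.131, -0.0], [-0.0, 0.0, -1.0]]
wrist_force: [0.4, 1.8, 4.5]
width: 0.0444
finger_force: 55.0
```

Scaled: 0.001 m / 0.6 = 0.0017.

Call:
run_rows(
  offsets=[
    {"sz":0.0017,"jaw":0.03},
    {"jaw":0.03},
    {"jaw":0.03},
  ],
)

```text
time: 9.4
tcp_pos: [0.6501, 0.0989, 0.0862]
tcp_rot: [[0.131, 0.991, 0.0], [0.991, -0.131, -0.0], [-0.0, 0.0, -1.0]]
wrist_force: [-1.4, 0.9, 6.5]
width: 0.0447
finger_force: 55.0
```

Call:
run_rows(
  offsets=[
    {"sz":0.0017,"jaw":0.03},
    {"jaw":0.03},
    {"jaw":0.03},
  ],
)

```text
time: 9.7
tcp_pos: [0.6501, 0.0989, 0.0853]
tcp_rot: [[0.131, 0.991, 0.0], [0.991, -0.131, -0.0], [-0.0, 0.0, -1.0]]
wrist_force: [-1.0, 0.6, 7.8]
width: 0.0446
finger_force: 55.0
```

Call:
run_rows(
  offsets=[
    {"sz":0.0013,"jaw":0.03},
    {"jaw":0.03},
    {"jaw":0.03},
  ],
)

```text
time: 10.0
tcp_pos: [0.6501, 0.0989, 0.0847]
tcp_rot: [[0.131, 0.991, 0.0], [0.991, -0.131, -0.0], [-0.0, 0.0, -1.0]]
wrist_force: [-2.6, 1.6, 12.0]
width: 0.0449
finger_force: 55.0
```

The force slope jumped, so the collar is at its stop. Holding and checking with a picture.

Call:
run_rows(
  offsets=[
    {"jaw":0.03},
    {"jaw":0.03},
    {"jaw":0.03},
    {"jaw":0.03},
    {"jaw":0.03},
  ],
)

```text
time: 10.5
tcp_pos: [0.6501, 0.0989, 0.0847]
tcp_rot: [[0.131, 0.991, 0.0], [0.991, -0.131, -0.0], [-0.0, 0.0, -1.0]]
wrist_force: [-3.0, 1.0, 10.8]
width: 0.0447
finger_force: 55.0
```

```bash
python3 - <<'E'
from h import *
c=r.get_image("scene")[...,::-1]
cv2.imwrite("pics/s5c.png",np.hstack([cv2.resize(c[200:290,290:380],(400,400),interpolation=2),cv2.resize(c[100:300,180:500],(400,250))if 0 else cv2.resize(c[80:290,190:400],(400,400),interpolation=2)]))
E
```

```text
(no output)
```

View pics/s5c.png

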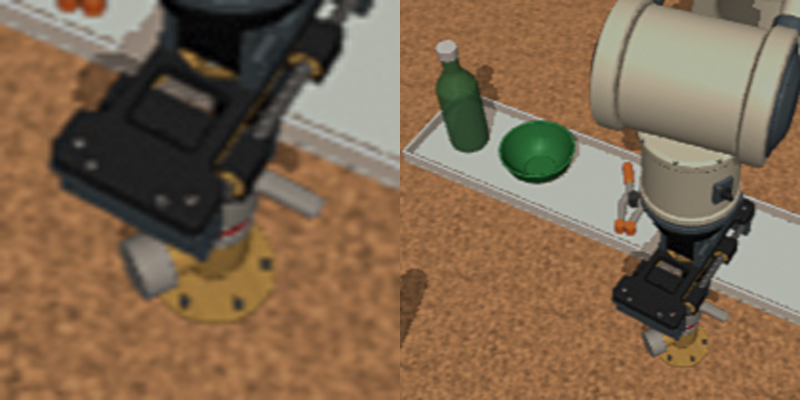

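The hub sits directly on a thin sliver of red collar at crop (232,230), still gripped and pressed at 11 N, with the visible tray items undisturbed. Handing in.

```bash
python3 -c "
from bench import r
print(r.finish_job())"
```

```text
the job is handed in; nothing more can be done
None
```

The chrome handle is clicked onto the right-hand valve and the hand still grips it, pushing down with about 11 N and, judging by the rise in force, holding the red collar at its stop; I handed the job in at about 10.5 s, and no verdict came back.

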